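Turn the recipe leaf

TASK

The recipe binder lies open with its stiff turquoise leaf standing half turned over the left page. With your fingertips, slide the white pot off the right page until it stands on the round blue coaster beside the binder, without lifting or tipping it; then push the leaf over the spine and press it down flat on the right page. Nothing needs gripping: leave the other things where they are.

Things in the scene. Friction and masses are not known exactly. Their poses are not given: they have to be found in the camera images.
- book: Recipe binder lying open (fixed), pink covers, cream pages. Origin: on the worktop under mid-spine. x runs along the spine, away from the robot; +y across the left page, -y across the right, z up. Covers 230 mm along x, reaching 170 mm from the spine each side; page tops 5 mm above the worktop. Rings at the spine 18 mm high, within 13 mm of its line.
- leaf (a joint): Angle of the rigid turquoise leaf: 0 flat on the left page, 1.57 upright, 3.14 flat on the right page. Hinge axis: along the book's x, 8 mm above its origin. Leaf 210 mm along the spine, 3 mm thick, free edge 160 mm from the axis, 120 g. Starts ajar, leaning left. The hinge is stiff (0.14 N m friction): it stays at any angle and must be pressed down to lie flat.
- leaf_edge (a point): Middle of the leaf's free edge, in the middle of its thickness (160 mm from the hinge axis); moves with the leaf. Its y points from the spine outward along the leaf.
- ramekin: Small open white ceramic pot, 58 mm across the rim, 38 mm high, about 120 g, standing loose on the right page at the start. Origin: centre of its underside.
- coaster: Round thin blue coaster, 100 mm across, under 1 mm thick, fixed flat on the worktop to the right of the binder. Origin: its centre. The pot is to stand on it, all of its foot inside the edge.
- spice_jar: Small brown spice jar with a red cap, 44 mm across, 85 mm tall, standing just beyond the far edge of the book's right page. Origin: centre of its underside. Bystander: leave it alone.
- measuring_cup: Steel measuring cup 72 mm across, 36 mm high, with a black handle 110 mm long along its +y, on the left. Origin: centre of its underside (of the cup itself). Bystander: leave it alone.
- spatula: Pink spatula with a wooden handle, 280 mm long, lying on the right. Origin: under the middle of its length. Bystander: leave it alone.
- cutter: Steel ring cookie cutter, 72 mm across, 35 mm high, just beyond the far edge of the left page. Origin: centre of its underside. Bystander: leave it alone.
- shaker: Blue ceramic shaker, 42 mm across, 90 mm tall, on the left. Origin: centre of its underside. Bystander: leave it alone.
There are look-alikes about, which are no part of the job. Leave any green look-alike of the ramekin alone.

How it is judged:
By the outcome, as a careful person would: the job done as asked, in the order asked, and still so for the second after the job is handed in, with the robot touching nothing.
It also fails if it takes over 59 s, if anything falls off the work surface, if the arm or the gripper's body presses on something with over 40 N, if the wrist force passes 120 N, or if a joint passes its speed limit or range.

ROBOT

A 7-joint arm with a two-finger parallel gripper is mounted at the origin on the work surface. World frame = base frame: x ahead of the robot, y to its left, z up, the work surface at z = 0. Lengths are in m, angles in rad, forces in N, time in s.
With the tool pointing down it reaches from about 0.375 to 0.925 m from the base axis. Payload 3.1 kg.
Tool frame: the origin (TCP) lies midway between the tips of the shut fingers; the grasp point (between the pads) lies 19 mm behind it (env.tcp_to_grasp is the distance from the TCP to the grasp point, in m); z points along the fingers, y is the direction in which the jaws open and shut (so a half turn about z gives the same grasp; the last joint's range is limited). The gripper opens to 85 mm and grips with 20 to 120 N. Pads are 22 mm wide; open, the fingers measure 114 mm over their backs; the gripper's body (76 mm by 85 mm) begins 54 mm behind the grasp point. The pads swing forward as they close: fully open they stand 13 mm farther back than shut.
Start: joints at [-1.366, 0.383, 0.044, 1.598, -0.018, 1.161, -0.05], TCP at [0.194, 0.62, 0.231] pointing down, gripper open.
Joint ranges: [-2.61, 2.61], [-0.41, 2.15], [-1.48, 1.57], [0, 2.5], [-1.57, 4.71], [0.05, 1.97], [-2.85, 2.85]. Speed limits (rad/s): [2.79, 2.79, 3.14, 3.14, 3.14, 3.14, 3.14].

INTERFACE

Orientations are given as a unit quaternion [w, x, y, z].
In Python, from station import telemetry, optics, order, env gives the robot as it stands.
- The arm moves only by the tool play_rows, never from a script. Its argument "targets" is a list of rows, each an object of numbers: "x", "y", "z": the shift along the tool's x, y, z in m; "yaw": the turn about the tool's z in degrees. A call has 1 to 10 rows; each row is the pose to reach, as a shift and turn from the pose measured when the call began, along the tool's axes at that moment; what a row does not reach only later rows make up. A row lasts 1/8 s, in which the tool goes at most 62.5 mm and 10.7 degrees, less where a joint would pass 70% of its speed; a pose out of reach is approached as far as the arm can. A call with a gripper value outside its range is refused whole. "claw" is the closure, from 0 (fully open) to 1 (shut), set as the call begins (left out, the last holds). The fingers move at their own pace and stop on an object; "force" is the grip in N (left out, the last holds). Time passes only in rows, so rows that repeat a pose let the fingers close. It gives the time, the measured TCP pose, the force and the opening at its end, in the units of the state.
- telemetry.state(): the state, without advancing time (a new reading comes with each control period).
- optics.camera(name): name is "side" or "top" or "wrist"; returns the picture (400x640x3 uint8, red, green, blue); there is no depth.
- optics.calibration(name): a dict with "vfov" (degrees; the focal length in pixels is half the picture's height over the tangent of half this angle, whatever the lens; pixels are square), "cx", "cy" (the principal point, pixels), "rvec" (rotation vector, rad) and "tvec" (3), from world to camera coordinates, as OpenCV has them. Camera axes: x right, y down, z forward; pixel columns grow to the right and rows downward; lengths in m; the calibration is good to about 2 mm. A picture is of the moment at which its call begins: read the wrist's pose just before it. calibration takes no time and is no camera call; for the wrist camera it gives the pose at the moment of the call.
- order.close_job(): hands the job in, once; it reports no verdict.
The state is a dict: "time": time; "joint_positions": joint angles; "qd": joint speeds; "effort": joint torques, N m; "ee_pos": TCP position; "eef_rot": TCP orientation; "force": force on the tool from outside, world axes, zero at the start; "wrist_torque": the same for the moment, N m; "width": opening from 0.0 (shut) to 1.0 (fully open).
Only numpy, scipy, OpenCV 4.12 (cv2) and the standard library are available. Lean on these libraries where they do the work, as an engineer would, in place of code of your own. Each camera call takes 0.05 s, during which the arm holds its last target.

## Working session

There is one attempt and no reset: what is moved stays moved. The work goes in short steps, Python scripts to look and compute and a tool call to move; the robot and the scene stay as the last step left them, time stands still between calls to the robot, and variables do not carry over. Pictures are saved under pics/ and viewed, and the job is handed in when it is done.

Besides the shell and the picture viewer there is one more tool, called after "Call:" in YAML: its name, and indented under it one key for each argument. play_rows: Moves the arm, as the interface text tells. Its arguments: {"type":"object","properties":{"targets":{"type":"array"},"claw":{"type":"number"},"force":{"type":"number"}},"required":["targets"]}

```bash
mkdir -p pics
cat > h.py <<'E'
import numpy as np,cv2
from station import telemetry, optics, order, env
def cal(n):
    c=optics.calibration(n);f=200/np.tan(np.radians(c['vfov'])/2)
    K=np.array([[f,0,c['cx']],[0,f,c['cy']],[0,0,1]]);R=cv2.Rodrigues(np.array(c['rvec'],float))[0]
    return K,R,np.array(c['tvec'],float),c
def unp(n,uv,z,C=None):
    K,R,t,c=C or cal(n)
    d=R.T@np.linalg.inv(K)@np.array([uv[0],uv[1],1.]);o=-R.T@t
    return o+d*(z-o[2])/d[2]
def proj(n,p,C=None):
    K,R,t,c=C or cal(n);q=K@(R@np.array(p,float)+t);return q[:2]/q[2]
def snap(n,name):
    C=cal(n);im=optics.camera(n);cv2.imwrite(f'pics/{name}.png',im[:,:,::-1]);return im,C
E
python3 - <<'E'
from h import *
s=telemetry.state();print(s)
for n in('top','side','wrist'):
    im,C=snap(n,n+'0');print(n,C[3],(-C[1].T@C[2]))
E
```

```text
{'time': 0.0, 'joint_positions': array([-1.36582909,  0.38384696,  0.04383019,  1.59960539, -0.01791332,
        1.16120291, -0.04987676]), 'qd': array([ 4.09224482e-04,  1.00632507e-03,  3.25846556e-04,  3.61751970e-04,
        5.11294310e-04, -6.01077970e-05,  5.36678858e-04]), 'effort': array([-1.83625190e-05, -4.33450913e+01,  1.02455758e+00, -2.49510062e+01,
        1.06412399e-02,  1.14321650e-02, -2.45008792e-06]), 'ee_pos': array([0.19352016, 0.61951771, 0.22986483]), 'eef_rot': array([-1.36652002e-04,  1.50756183e-01,  9.88570074e-01, -1.32808311e-03]), 'force': array([-0.9781144 , -0.05961542,  0.30958073]), 'wrist_torque': array([-0.00668076, -0.05692623, -0.05849935]), 'width': 0.9996813526391908}
top {'vfov': 55.789224871240094, 'cx': 318.7638385341798, 'cy': 202.9503245645933, 'rvec': array([ 2.14292188, -2.10825468,  0.20310208]), 'tvec': array([-0.03892743,  0.52202405,  1.25413467])} [ 0.28123613 -0.02685072  1.32930941]
side {'vfov': 50.99026012305353, 'cx': 323.82021001212985, 'cy': 198.6482582387833, 'rvec': array([ 0.18389972, -2.92526754,  1.06381963]), 'tvec': array([0.52823258, 0.08853013, 1.13751241])} [0.46269062 0.72186095 0.91958463]
wrist {'vfov': 59.125451670051845, 'cx': 315.668129594635, 'cy': 194.0203100803873, 'rvec': array([-2.33311958, -1.71763046, -0.24788095]), 'tvec': array([-0.64832504, -0.03707193,  0.37761227])} [0.12404121 0.6411529  0.37125119]
```

View pics/top0.png

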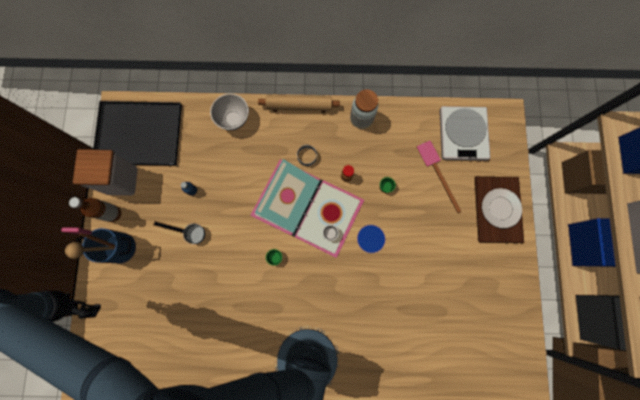

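View pics/side0.png

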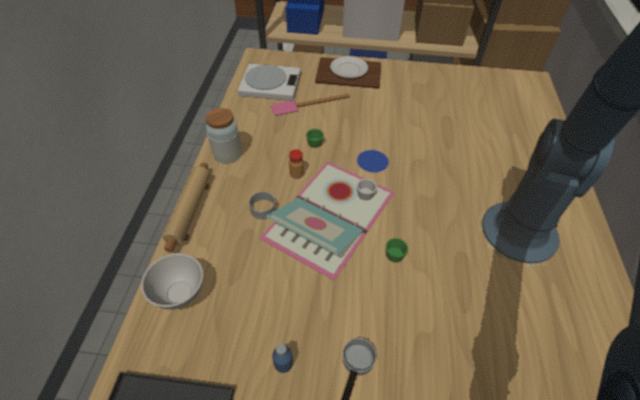

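View pics/wrist0.png

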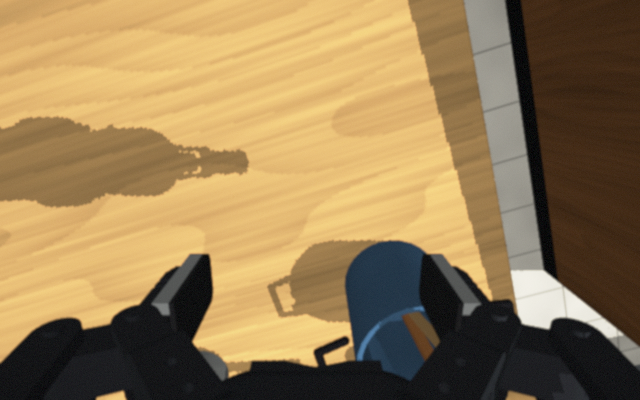

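The top view (640x400) shows the white pot at (332,233) on the right page and the coaster at (371,239). The leaf covers the left page, leaning up. Objects that could be mistaken for the pot: green pots at (388,185) and (275,257), the steel cup at (195,234) and the large bowl at (230,112). I choose the white one on the page and check it with a close crop and measurements.

Run:
```python
import cv2
a=cv2.imread('pics/top0.png')[140:280,230:420];b=cv2.imread('pics/side0.png')[120:290,230:430]
cv2.imwrite('pics/topc.png',cv2.resize(a,None,fx=4.2,fy=4.2,interpolation=cv2.INTER_CUBIC)[:600,:800])
cv2.imwrite('pics/sidec.png',cv2.resize(b,None,fx=3.5,fy=3.5,interpolation=cv2.INTER_CUBIC))
```

```text
(no output)
```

View pics/topc.png

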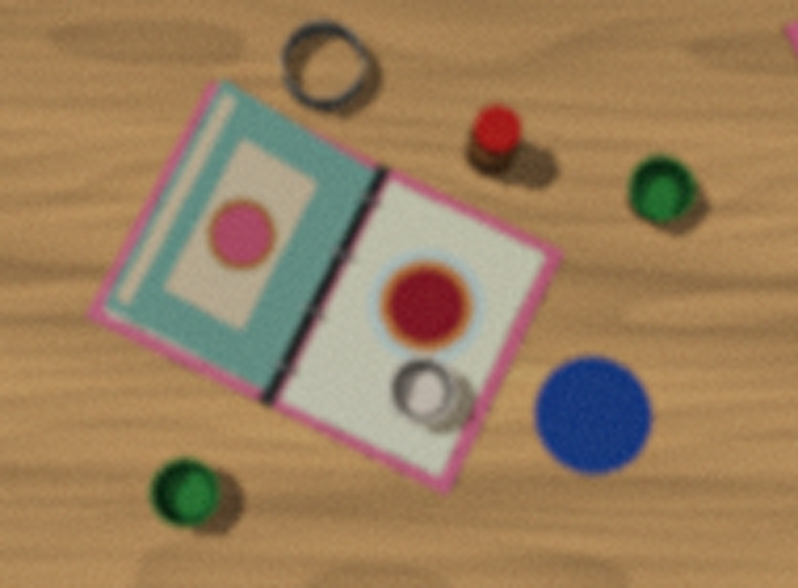

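View pics/sidec.png

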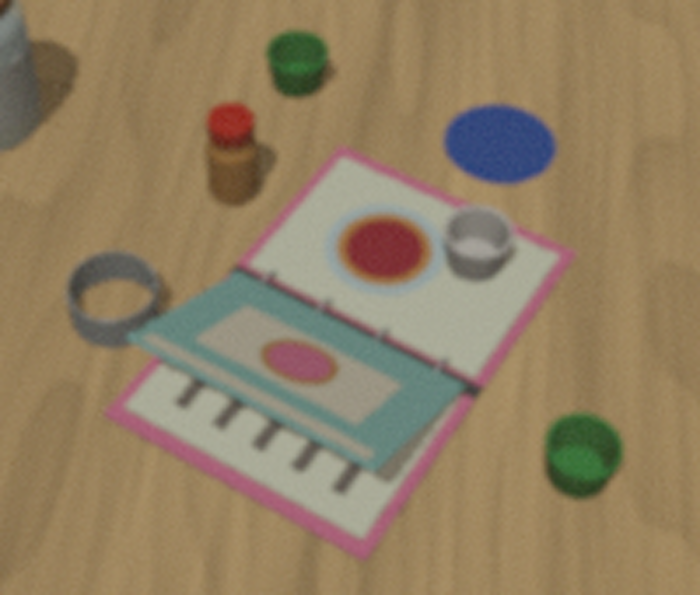

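```bash
cat >> h.py <<'E'
def tri(a,b,na='top',nb='side'):
    Ca,Cb=cal(na),cal(nb)
    P=lambda C:C[0]@np.c_[C[1],C[2]]
    X=cv2.triangulatePoints(P(Ca),P(Cb),np.array(a,float).reshape(2,1),np.array(b,float).reshape(2,1));return (X[:3]/X[3]).ravel()
E
python3 - <<'E'
from h import *
np.set_printoptions(precision=4,suppress=True)
T=lambda x,y:(x/4.2+230-.4,y/4.2+140-.4); S=lambda x,y:(x/3.5+230-.4,y/3.5+120-.4)
for n,c in (('RF',(560,257)),('RN',(448,490)),('LN',(93,313)),('LF',(215,83))): print(n,unp('top',T(*c),.003))
for n,c in (('RF',(342,150)),('RN',(573,256)),('LN',(366,556)),('LF',(108,410))): print('s',n,unp('side',S(*c),.003))
print('coaster',unp('top',T(594,415),.001),unp('side',S(500,143),.001))
print('pot rim',unp('top',T(423,391),.043),unp('side',S(479,230),.043))
print('leaf far',tri(T(222,85),S(130,337)),'near',tri(T(103,308),S(378,470)))
print('jar cap',tri(T(497,128),S(232,118)))
print('green',unp('top',T(186,493),.038),unp('top',T(662,188),.038))
im=cv2.imread('pics/top0.png')
hsv=cv2.cvtColor(im,cv2.COLOR_BGR2HSV)
m=cv2.inRange(hsv,(105,120,60),(130,255,255))[210:260,350:400];ys,xs=np.nonzero(m);print('coaster blob',xs.mean()+350,ys.mean()+210,unp('top',(xs.mean()+350,ys.mean()+210),.001))
E
```

```text
RF [ 0.5418 -0.1885  0.003 ]
RN [ 0.3434 -0.0944  0.003 ]
LN [0.4869 0.2066 0.003 ]
LF [0.6908 0.1106 0.003 ]
s RF [ 0.5436 -0.1867  0.003 ]
s RN [ 0.3403 -0.0905  0.003 ]
s LN [0.4815 0.2093 0.003 ]
s LF [0.6873 0.1111 0.003 ]
coaster [ 0.4078 -0.2164  0.001 ] [ 0.4061 -0.2165  0.001 ]
pot rim [ 0.421  -0.0715  0.043 ] [ 0.421  -0.0726  0.043 ]
leaf far [0.6664 0.097  0.0783] near [0.4789 0.1856 0.0786]
jar cap [ 0.6297 -0.1276  0.0872]
green [0.336  0.1185 0.038 ] [ 0.5952 -0.2699  0.038 ]
coaster blob 370.7439703153989 238.51762523191096 [ 0.4074 -0.2154  0.001 ]
```

The crops confirm that the white pot is the one near the near-right corner of the right page, and that the two green pots are look-alikes. Both cameras agree to about 3 mm and the sizes fit: cover 342x230 mm, leaf edge at z 0.0785 (angle about 0.46 rad). My plan is to set the fingers about 36 mm apart behind the pot, so it sits in a V, and push it along (-0.095,-0.995).

```bash
cat >> h.py <<'E'
from scipy.spatial.transform import Rotation as Ro
def goto(p,ydeg=None):
    s=telemetry.state();q=np.array(s['eef_rot']);R=Ro.from_quat(q[[1,2,3,0]]).as_matrix()
    d=R.T@(np.array(p)-s['ee_pos']);out=dict(t=round(s['time'],2),tcp=s['ee_pos'].round(4),F=s['force'].round(1),w=round(s['width'],3),shift=d.round(4))
    cur=np.degrees(np.arctan2(R[1,1],R[0,1]));out['ydeg']=round(cur,1)
    if ydeg is not None: out['yaw']=round(-((ydeg-cur+180)%360-180),1)
    out['tilt']=round(np.degrees(np.arccos(-R[2,2])),2)
    print(out)
E
python3 -c "
from h import *
goto([.425,-.025,.15],-5.5)"
```

```text
{'t': 0.15, 'tcp': array([0.1936, 0.6197, 0.2302]), 'F': array([0.4, 0.2, 0.5]), 'w': 0.998, 'shift': array([-0.4131, -0.5462,  0.0814]), 'ydeg': np.float64(72.7), 'yaw': np.float64(78.2), 'tilt': np.float64(0.12)}
```

Call:
play_rows:
  targets:
    - {"x": -0.03, "y": -0.045, "z": 0.0, "yaw": 7}
    - {"x": -0.065, "y": -0.09, "z": 0, "yaw": 14}
    - {"x": -0.1, "y": -0.135, "z": 0, "yaw": 21}
    - {"x": -0.135, "y": -0.18, "z": 0, "yaw": 28}
    - {"x": -0.17, "y": -0.225, "z": 0, "yaw": 35}
    - {"x": -0.205, "y": -0.27, "z": 0, "yaw": 42}
    - {"x": -0.24, "y": -0.315, "z": 0, "yaw": 49}
    - {"x": -0.275, "y": -0.36, "z": 0, "yaw": 56}
    - {"x": -0.305, "y": -0.4, "z": 0, "yaw": 63}
    - {"x": -0.33, "y": -0.44, "z": 0, "yaw": 68}
  claw: 0.58

```text
time: 1.4
ee_pos: [0.3777, 0.0994, 0.2311]
eef_rot: [0.0, 0.679, 0.734, -0.001]
force: [0.3, -0.1, 0.6]
width: 0.42
```

```bash
python3 -c "
from h import *
goto([.425,-.022,.13],-5.5)"
```

```text
{'t': 1.4, 'tcp': array([0.3777, 0.0994, 0.2311]), 'F': array([ 0.3, -0.1,  0.6]), 'w': 0.42, 'shift': array([-0.1246,  0.0378,  0.1013]), 'ydeg': np.float64(4.4), 'yaw': np.float64(9.9), 'tilt': np.float64(0.09)}
```

Call:
play_rows:
  targets:
    - {"x": -0.04, "y": 0.012, "z": 0.03, "yaw": 4}
    - {"x": -0.08, "y": 0.025, "z": 0.06, "yaw": 7}
    - {"x": -0.12, "y": 0.037, "z": 0.095, "yaw": 10}
    - {"x": -0.1245, "y": 0.038, "z": 0.101, "yaw": 10}
    - {"x": -0.1245, "y": 0.038, "z": 0.101, "yaw": 10}

```text
time: 2.02
ee_pos: [0.4246, -0.0218, 0.13]
eef_rot: [0.0, 0.741, 0.672, -0.001]
force: [0.1, 0.6, -0.1]
width: 0.414
```

```bash
python3 -c "
from h import *
goto([.425,-.022,.022],-5.5)
snap('wrist','w1')"
```

```text
{'t': 2.02, 'tcp': array([ 0.4246, -0.0218,  0.13  ]), 'F': array([ 0.1,  0.6, -0.1]), 'w': 0.414, 'shift': array([1.00e-04, 5.00e-04, 1.08e-01]), 'ydeg': np.float64(-5.6), 'yaw': np.float64(-0.1), 'tilt': np.float64(0.15)}
```

View pics/w1.png

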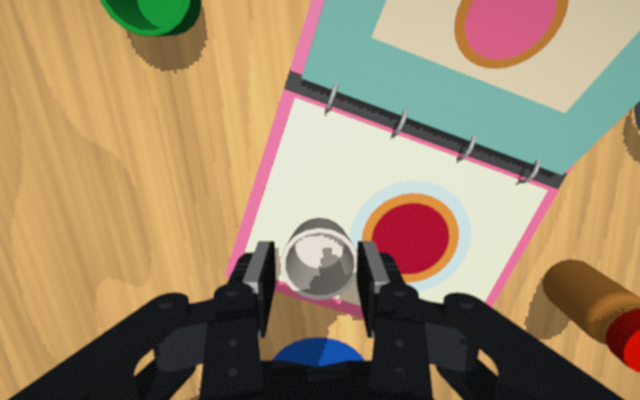

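The wrist view shows the white pot's rim centred at about (319,262), lined up between the fingers, with the coaster beyond it at (320,350).

```bash
python3 -c "
from h import *
C=cal('wrist')
for u in((319,264),(284,264),(355,264),(319,228),(319,299)):print(unp('wrist',u,.043,C).round(4))
s=telemetry.state()['ee_pos']
print('tcp px',proj('wrist',s,C),'gripper pts at contact')
for p in ([.4246,-.022,.02],[.4066,-.022,.02],[.4426,-.022,.02]):print(proj('wrist',p,C))
print(unp('wrist',(290,80),.005,C),unp('wrist',(560,185),.005,C))
"
```

```text
[ 0.4227 -0.0694  0.043 ]
[ 0.3977 -0.067   0.043 ]
[ 0.4485 -0.0718  0.043 ]
[ 0.4253 -0.0417  0.043 ]
[ 0.4201 -0.098   0.043 ]
tcp px [316.44571079 259.27914069] gripper pts at contact
[315.29998571 191.90087691]
[291.24463742 194.10944427]
[339.44228926 189.68432602]
[0.41403902 0.05891477 0.005     ] [ 0.61562837 -0.03898546  0.005     ]
```

Call:
play_rows:
  targets:
    - {"x": 0, "y": -0.001, "z": 0.04}
    - {"x": 0, "y": -0.001, "z": 0.08}
    - {"x": 0, "y": -0.001, "z": 0.105}
    - {"x": 0, "y": -0.001, "z": 0.116}
    - {"x": 0, "y": -0.001, "z": 0.116}

```text
invalid input at $.targets[0]: expected keys x, y, z, yaw
```

```bash
python3 -c "
from h import *
goto([.4105,-.180,.014],-5.5)
snap('wrist','w2')"
```

```text
{'t': 2.08, 'tcp': array([ 0.4252, -0.0209,  0.1306]), 'F': array([0. , 0.2, 0. ]), 'w': 0.421, 'shift': array([-0.1596,  0.0006,  0.1167]), 'ydeg': np.float64(-5.5), 'yaw': np.float64(0.0), 'tilt': np.float64(0.05)}
```

View pics/w2.png

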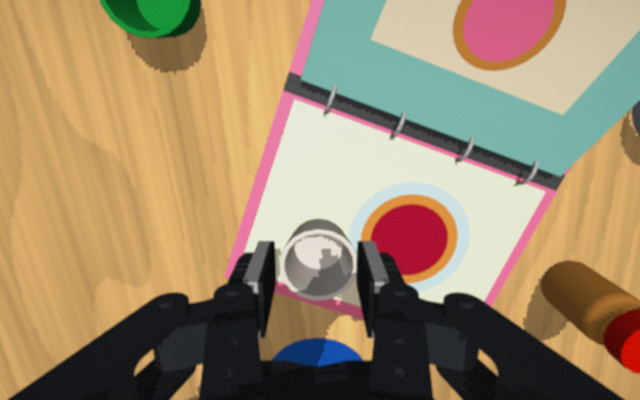

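The rows need every key, so the move was refused and the view has not changed. I'm resending it.

Call:
play_rows:
  targets:
    - {"x": 0, "y": -0.001, "z": 0.04, "yaw": 0}
    - {"x": 0, "y": -0.001, "z": 0.08, "yaw": 0}
    - {"x": 0, "y": -0.001, "z": 0.105, "yaw": 0}
    - {"x": 0, "y": -0.001, "z": 0.116, "yaw": 0}
    - {"x": 0, "y": -0.001, "z": 0.116, "yaw": 0}

```text
time: 2.75
ee_pos: [0.425, -0.0194, 0.0152]
eef_rot: [0.0, 0.739, 0.673, 0.001]
force: [0.6, -0.1, 0.6]
width: 0.419
```

```bash
python3 -c "
from h import *
goto([.4105,-.180,.014],-5.5)
snap('wrist','w3')"
```

```text
{'t': 2.75, 'tcp': array([ 0.425 , -0.0194,  0.0152]), 'F': array([ 0.6, -0.1,  0.6]), 'w': 0.419, 'shift': array([-0.1613,  0.0005,  0.0011]), 'ydeg': np.float64(-5.3), 'yaw': np.float64(0.2), 'tilt': np.float64(0.07)}
```

View pics/w3.png

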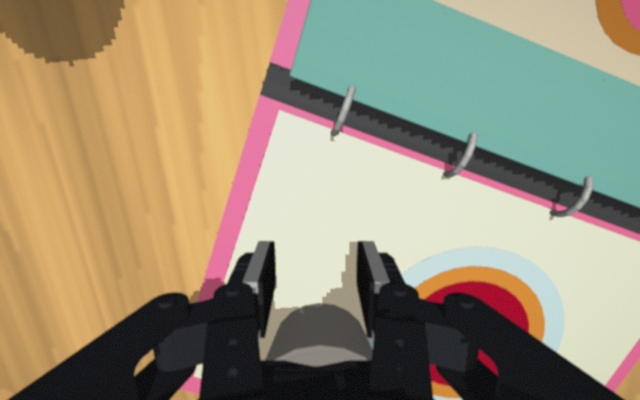

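The pot is centred ahead of the fingers at column 319. Starting a slow push.

Call:
play_rows:
  targets:
    - {"x": -0.008, "y": 0, "z": 0, "yaw": 0}
    - {"x": -0.014, "y": 0, "z": 0, "yaw": 0}
    - {"x": -0.02, "y": 0, "z": 0, "yaw": 0}
    - {"x": -0.026, "y": 0, "z": 0, "yaw": 0}
    - {"x": -0.032, "y": 0, "z": 0, "yaw": 0}
    - {"x": -0.038, "y": 0, "z": 0, "yaw": 0}
    - {"x": -0.044, "y": 0, "z": 0, "yaw": 0}
    - {"x": -0.05, "y": 0, "z": 0, "yaw": 0}
    - {"x": -0.055, "y": 0, "z": 0, "yaw": 0}
    - {"x": -0.055, "y": 0, "z": 0, "yaw": 0}

```text
time: 4.05
ee_pos: [0.4204, -0.0752, 0.0157]
eef_rot: [0.001, 0.74, 0.673, 0.001]
force: [-0.1, -0.3, 0.1]
width: 0.421
```

```bash
python3 -c "
from h import *
goto([.4105,-.180,.014],-5.5)
im,C=snap('side','s1');im2,C=snap('top','t1')
a=cv2.resize(im[130:240,300:440],None,fx=3.5,fy=3.5);b=cv2.resize(im2[190:300,290:430],None,fx=3.5,fy=3.5)
cv2.imwrite('pics/c1.png',np.vstack([a,b])[:600+200,:,::-1][:770])
cv2.imwrite('pics/c1.png',cv2.resize(np.hstack([a,b]),(800,314))[:,:,::-1])"
```

```text
{'t': 4.05, 'tcp': array([ 0.4204, -0.0752,  0.0157]), 'F': array([-0.1, -0.3,  0.1]), 'w': 0.421, 'shift': array([-1.053e-01,  1.000e-04,  1.600e-03]), 'ydeg': np.float64(-5.4), 'yaw': np.float64(0.1), 'tilt': np.float64(0.14)}
```

View pics/c1.png

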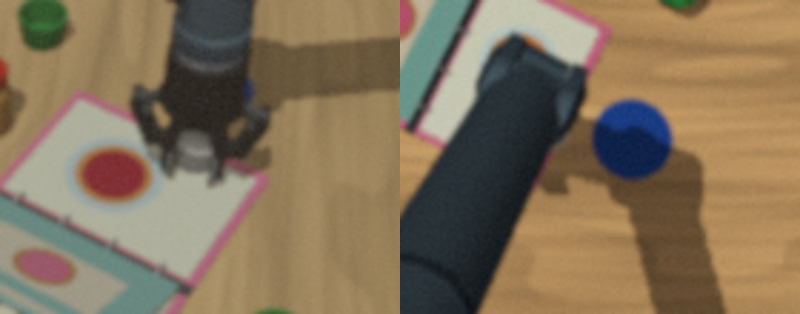

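The side crop (left half) shows the pot upright, cradled between the fingertips near the page's outer edge. Continuing.

Call:
play_rows:
  targets:
    - {"x": -0.005, "y": 0, "z": 0, "yaw": 0}
    - {"x": -0.01, "y": 0, "z": 0, "yaw": 0}
    - {"x": -0.015, "y": 0, "z": 0, "yaw": 0}
    - {"x": -0.02, "y": 0, "z": 0, "yaw": 0}
    - {"x": -0.025, "y": 0, "z": 0, "yaw": 0}
    - {"x": -0.03, "y": 0, "z": 0, "yaw": 0}
    - {"x": -0.035, "y": 0, "z": 0, "yaw": 0}
    - {"x": -0.04, "y": 0, "z": 0, "yaw": 0}
    - {"x": -0.045, "y": 0, "z": 0, "yaw": 0}
    - {"x": -0.05, "y": 0, "z": 0, "yaw": 0}

```text
time: 5.4
ee_pos: [0.4156, -0.125, 0.0156]
eef_rot: [0.001, 0.74, 0.673, 0.001]
force: [-0.2, 1.3, 1.3]
width: 0.416
```

```bash
python3 -c "
from h import *
goto([.4105,-.180,.014],-5.5)
im,C=snap('side','s2')
a=cv2.resize(im[110:240,300:440],None,fx=4,fy=4,interpolation=2)
cv2.imwrite('pics/c2.png',a[:,:,::-1])"
```

```text
{'t': 5.4, 'tcp': array([ 0.4156, -0.125 ,  0.0156]), 'F': array([-0.2,  1.3,  1.3]), 'w': 0.416, 'shift': array([-0.0553,  0.0001,  0.0016]), 'ydeg': np.float64(-5.4), 'yaw': np.float64(0.1), 'tilt': np.float64(0.13)}
```

View pics/c2.png

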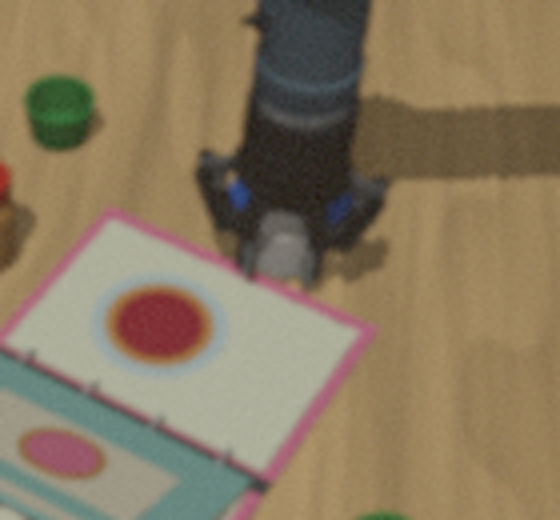

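The pot is crossing the cover's edge between the fingers. I continue a little slower.

Call:
play_rows:
  targets:
    - {"x": -0.004, "y": 0, "z": 0, "yaw": 0}
    - {"x": -0.008, "y": 0, "z": 0, "yaw": 0}
    - {"x": -0.012, "y": 0, "z": 0, "yaw": 0}
    - {"x": -0.016, "y": 0, "z": 0, "yaw": 0}
    - {"x": -0.02, "y": 0, "z": 0, "yaw": 0}
    - {"x": -0.024, "y": 0, "z": 0, "yaw": 0}
    - {"x": -0.028, "y": 0, "z": 0, "yaw": 0}
    - {"x": -0.032, "y": 0, "z": 0, "yaw": 0}
    - {"x": -0.036, "y": 0, "z": 0, "yaw": 0}
    - {"x": -0.04, "y": 0, "z": 0, "yaw": 0}

```text
time: 6.7
ee_pos: [0.4117, -0.1659, 0.0156]
eef_rot: [0.001, 0.74, 0.673, 0.001]
force: [0.3, 1.2, 0.4]
width: 0.421
```

```bash
python3 -c "
from h import *
goto([.4105,-.180,.014],-5.5)
im,C=snap('side','s3')
a=cv2.resize(im[100:220,310:430],None,fx=4.5,fy=4.5,interpolation=2)
cv2.imwrite('pics/c3.png',a[:,:,::-1])"
```

```text
{'t': 6.7, 'tcp': array([ 0.4117, -0.1659,  0.0156]), 'F': array([0.3, 1.2, 0.4]), 'w': 0.421, 'shift': array([-0.0142,  0.0002,  0.0016]), 'ydeg': np.float64(-5.4), 'yaw': np.float64(0.1), 'tilt': np.float64(0.15)}
```

View pics/c3.png

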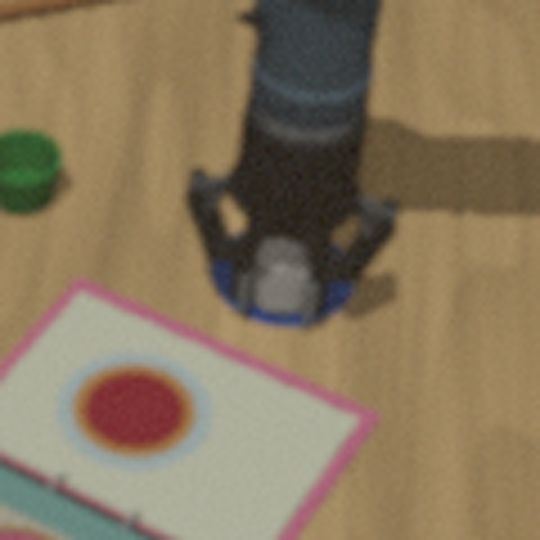

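```bash
python3 -c "
from h import *
C=cal('side')
def ring(c,r,z):
  return np.array([(proj('side',[c[0]+r*np.cos(t),c[1]+r*np.sin(t),z],C)-[310,100]+.4)*4.5 for t in np.linspace(0,6.28,24)])
a=cv2.imread('pics/c3.png')
for c,z,r,col in(((.407,-.216),0.001,.05,(0,255,255)),((.4085,-.1995),.039,.029,(0,0,255)),((.4085,-.1995),.001,.023,(0,255,0))):
  cv2.polylines(a,[ring(c,r,z).astype(np.int32)],True,col,1)
cv2.imwrite('pics/c3b.png',a)"
```

```text
(no output)
```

View pics/c3b.png

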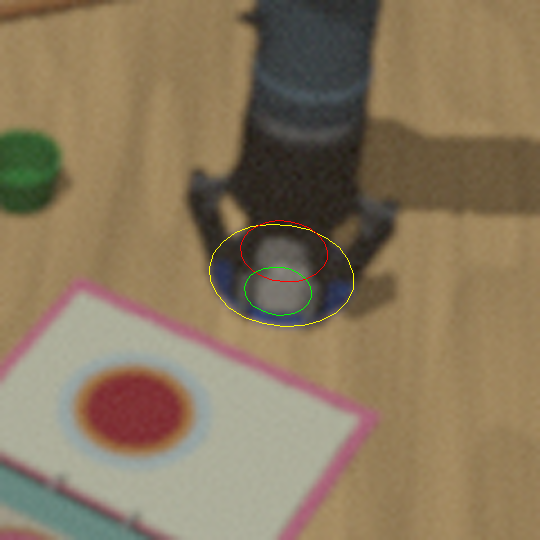

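Call:
play_rows:
  targets:
    - {"x": -0.004, "y": 0, "z": 0, "yaw": 0}
    - {"x": -0.008, "y": 0, "z": 0, "yaw": 0}
    - {"x": -0.012, "y": 0, "z": 0, "yaw": 0}
    - {"x": -0.015, "y": 0, "z": 0, "yaw": 0}
    - {"x": -0.016, "y": 0, "z": 0, "yaw": 0}
    - {"x": -0.01, "y": 0, "z": 0, "yaw": 0}
    - {"x": 0.02, "y": 0, "z": 0, "yaw": 0}
    - {"x": 0.04, "y": 0, "z": -0.03, "yaw": 0}
    - {"x": 0.06, "y": 0, "z": -0.08, "yaw": 0}
    - {"x": 0.08, "y": 0, "z": -0.13, "yaw": 0}

```text
time: 8.0
ee_pos: [0.4183, -0.0859, 0.1464]
eef_rot: [0.001, 0.74, 0.673, -0.0]
force: [1.0, -0.3, 0.9]
width: 0.417
```

```bash
python3 -c "
from h import *
goto([.4105,-.180,.014],-5.5)
im,C=snap('side','s4');im2,C2=snap('wrist','w4')
a=cv2.resize(im[100:220,310:430],None,fx=3.3,fy=3.3,interpolation=2)
a=cv2.copyMakeBorder(a,0,4,0,0,0)
cv2.imwrite('pics/c4.png',np.hstack([a,im2[:,120:520]])[:,:,::-1] if a.shape[0]==400 else a)
print(a.shape)"
```

```text
{'t': 8.0, 'tcp': array([ 0.4183, -0.0859,  0.1464]), 'F': array([ 1. , -0.3,  0.9]), 'w': 0.417, 'shift': array([-0.0941,  0.001 ,  0.1326]), 'ydeg': np.float64(-5.5), 'yaw': np.float64(0.0), 'tilt': np.float64(0.16)}
(400, 396, 3)
```

View pics/c4.png

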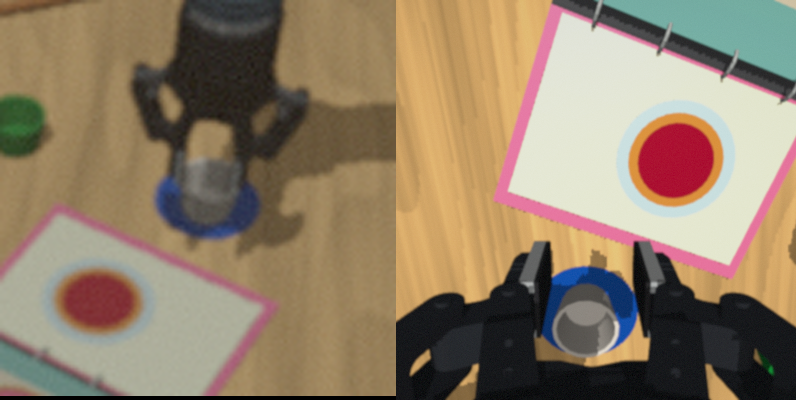

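The pot stands upright on the coaster. In the full wrist frame its rim is centred near (310,329), on the blue disc.

```bash
python3 -c "
from h import *
C=cal('wrist')
print('rim',unp('wrist',(310,329),.039,C),unp('wrist',(277,329),.039,C),unp('wrist',(343,329),.039,C))
print('coaster top edge',unp('wrist',(310,266),.001,C))
im=cv2.imread('pics/w4.png')
def ring(c,r,z):
  return np.array([proj('wrist',[c[0]+r*np.cos(t),c[1]+r*np.sin(t),z],C) for t in np.linspace(0,6.28,24)]).astype(np.int32)
p=unp('wrist',(310,329),.039,C)
cv2.polylines(im,[ring((.407,-.216),.05,.001)],True,(0,255,255),1)
cv2.polylines(im,[ring(p,.029,.039)],True,(0,0,255),1)
cv2.polylines(im,[ring(p,.023,.001)],True,(0,255,0),1)
cv2.imwrite('pics/w4b.png',cv2.resize(im[220:400,200:420],None,fx=3,fy=3))"
```

```text
rim [ 0.40965092 -0.2040835   0.039     ] [ 0.38209026 -0.20127345  0.039     ] [ 0.43730532 -0.20690311  0.039     ]
coaster top edge [ 0.41329396 -0.16560683  0.001     ]
```

View pics/w4b.png

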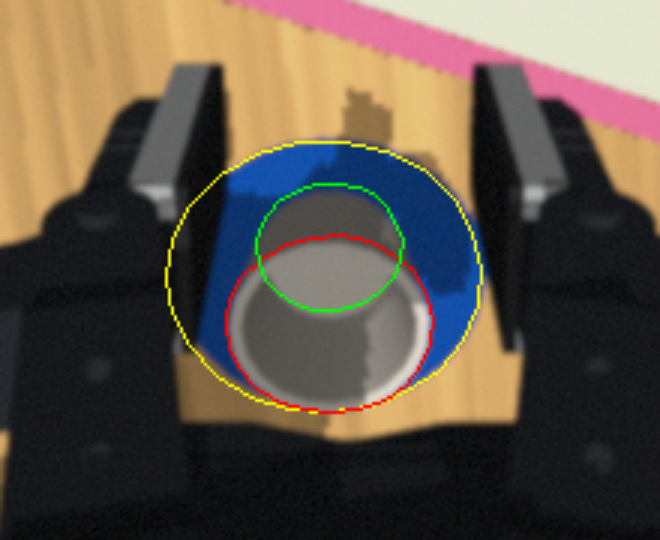

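The pot's foot centre is about (0.410,-0.206), roughly 11 mm off the coaster's centre, so the 23 mm foot radius is well inside 50 mm. Next is the leaf. I turn the jaws along the spine, shut the fingers and go to the outer side of the leaf's free edge.

```bash
cat >> h.py <<'E'
BC=np.array([.5145,.0095]);XH=np.array([.905,-.4255]);YH=np.array([.4255,.905])
def bk(xb,yb,z): return list(BC+xb*XH+yb*YH)+[z]
def tobk(p): d=np.array(p[:2])-BC;return np.array([d@XH,d@YH,p[2]]).round(4)
E
python3 -c "
from h import *
goto(bk(0,.18,.2),-25.2)"
```

```text
{'t': 8.1, 'tcp': array([ 0.4239, -0.0841,  0.1504]), 'F': array([0.4, 0.4, 0.7]), 'w': 0.418, 'shift': array([ 0.2708,  0.144 , -0.0465]), 'ydeg': np.float64(-5.2), 'yaw': np.float64(20.0), 'tilt': np.float64(0.86)}
```

Call:
play_rows:
  targets:
    - {"x": 0.025, "y": 0.013, "z": -0.04, "yaw": 2}
    - {"x": 0.06, "y": 0.03, "z": -0.05, "yaw": 5}
    - {"x": 0.1, "y": 0.052, "z": -0.05, "yaw": 8}
    - {"x": 0.14, "y": 0.074, "z": -0.05, "yaw": 11}
    - {"x": 0.18, "y": 0.096, "z": -0.05, "yaw": 14}
    - {"x": 0.22, "y": 0.117, "z": -0.05, "yaw": 17}
    - {"x": 0.25, "y": 0.134, "z": -0.05, "yaw": 20}
    - {"x": 0.271, "y": 0.144, "z": -0.047, "yaw": 20}
    - {"x": 0.271, "y": 0.144, "z": -0.047, "yaw": 20}
    - {"x": 0.271, "y": 0.144, "z": -0.047, "yaw": 20}
  claw: 1

```text
time: 9.35
ee_pos: [0.5903, 0.1708, 0.1996]
eef_rot: [0.003, 0.845, 0.535, 0.006]
force: [0.1, -0.8, -0.7]
width: -0.005
```

```bash
python3 -c "
from h import *
goto(bk(0,.18,.045),-25.2);print(tobk(telemetry.state()['ee_pos']))
snap('wrist','w5')"
```

```text
{'t': 9.35, 'tcp': array([0.5903, 0.1708, 0.1996]), 'F': array([ 0.1, -0.8, -0.7]), 'w': -0.005, 'shift': array([ 0.0008, -0.0018,  0.1546]), 'ydeg': np.float64(-25.3), 'yaw': np.float64(-0.1), 'tilt': np.float64(0.75)}
[0.     0.1782 0.1996]
```

View pics/w5.png

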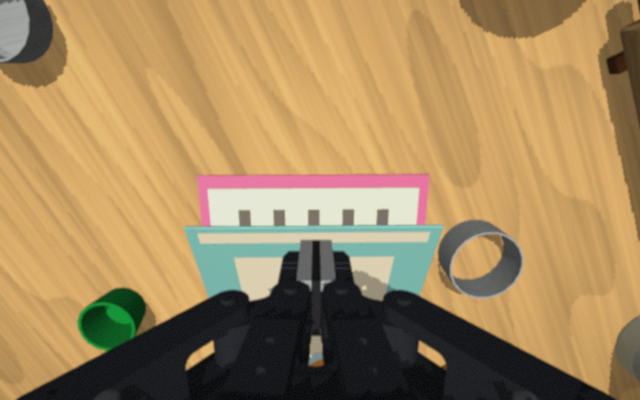

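The leaf's free edge is level across at row 227 (columns 187–443). The shut fingertips hang beyond it, in the middle.

```bash
python3 -c "
from h import *
C=cal('wrist')
for u in(187,315,443):print(tobk(unp('wrist',(u,227),.0785,C)))
for u in ((200,176),(429,174)):print('cover',tobk(unp('wrist',u,.003,C)))
for dy in(0,.011,-.011):print(proj('wrist',bk(0,.178+dy,.05),C))
"
```

```text
[-0.1008  0.1461  0.0785]
[0.001  0.1454 0.0785]
[0.1037 0.1447 0.0785]
cover [-0.111  0.17   0.003]
cover [0.1145 0.171  0.003 ]
[313.41032549 178.8518503 ]
[313.36423817 166.14109698]
[313.45548597 191.30698592]
```

Call:
play_rows:
  targets:
    - {"x": 0.0, "y": -0.001, "z": 0.05, "yaw": 0}
    - {"x": 0.001, "y": -0.002, "z": 0.1, "yaw": 0}
    - {"x": 0.001, "y": -0.002, "z": 0.14, "yaw": 0}
    - {"x": 0.001, "y": -0.002, "z": 0.154, "yaw": 0}
    - {"x": 0.001, "y": -0.002, "z": 0.154, "yaw": 0}

```text
time: 10.02
ee_pos: [0.5908, 0.1712, 0.046]
eef_rot: [0.003, 0.845, 0.534, 0.006]
force: [0.7, -0.1, -0.3]
width: 0.006
```

```bash
python3 -c "
from h import *
goto(bk(0,.18,.045),-25.2);s=tobk(telemetry.state()['ee_pos']);print(s)
for a in range(26,96,6):
  t=np.radians(a);p=np.array([0,.16*np.cos(t)+.011-.004,.008+.16*np.sin(t)-.033]);
  print(a,'x',round(p[1]-s[1],3),'z',round(-(p[2]-s[2]),3))
"
```

```text
{'t': 10.03, 'tcp': array([0.5908, 0.1712, 0.046 ]), 'F': array([ 0.7, -0.1, -0.3]), 'w': 0.006, 'shift': array([ 0.0012, -0.0003,  0.001 ]), 'ydeg': np.float64(-25.4), 'yaw': np.float64(-0.2), 'tilt': np.float64(0.73)}
[0.0003 0.1788 0.046 ]
26 x -0.028 z 0.001
32 x -0.036 z -0.014
38 x -0.046 z -0.028
44 x -0.057 z -0.04
50 x -0.069 z -0.052
56 x -0.082 z -0.062
62 x -0.097 z -0.07
68 x -0.112 z -0.077
74 x -0.128 z -0.083
80 x -0.144 z -0.087
86 x -0.161 z -0.089
92 x -0.177 z -0.089
```

Call:
play_rows:
  targets:
    - {"x": -0.012, "y": 0, "z": 0, "yaw": 0}
    - {"x": -0.022, "y": 0, "z": 0, "yaw": 0}
    - {"x": -0.03, "y": 0, "z": -0.003, "yaw": 0}
    - {"x": -0.034, "y": 0, "z": -0.01, "yaw": 0}
    - {"x": -0.038, "y": 0, "z": -0.017, "yaw": 0}
    - {"x": -0.042, "y": 0, "z": -0.023, "yaw": 0}
    - {"x": -0.047, "y": 0, "z": -0.029, "yaw": 0}
    - {"x": -0.052, "y": 0, "z": -0.035, "yaw": 0}
    - {"x": -0.057, "y": 0, "z": -0.04, "yaw": 0}
    - {"x": -0.057, "y": 0, "z": -0.04, "yaw": 0}

```text
time: 11.28
ee_pos: [0.5707, 0.1246, 0.0903]
eef_rot: [0.002, 0.845, 0.535, 0.013]
force: [3.9, 6.0, 5.8]
width: 0.001
```

```bash
python3 -c "
from h import *
goto(bk(0,.18,.045),-25.2);s=tobk(telemetry.state()['ee_pos']);print(s)
im,C=snap('side','s6');im2,C2=snap('wrist','w6')
a=cv2.resize(im[130:290,230:390],(400,400),interpolation=2)
cv2.imwrite('pics/c6.png',np.hstack([a,im2[:,120:520]])[:,:,::-1])"
```

```text
{'t': 11.28, 'tcp': array([0.5707, 0.1246, 0.0903]), 'F': array([3.9, 6. , 5.8]), 'w': 0.001, 'shift': array([ 0.051 , -0.0028,  0.0462]), 'ydeg': np.float64(-25.3), 'yaw': np.float64(-0.1), 'tilt': np.float64(1.47)}
[0.0019 0.1281 0.0903]
```

View pics/c6.png

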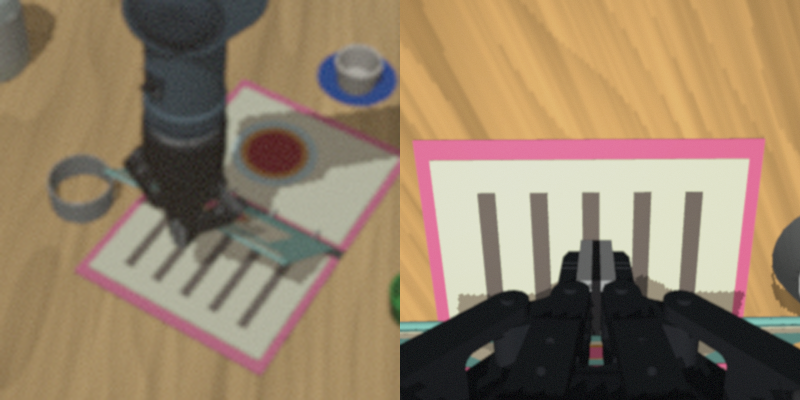

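The leaf is rising, pushed by the fingertips: its edge is at about row 322 in the wrist view and the contact force is about 9 N. The pot on the coaster is undisturbed. Continuing along the arc.

Call:
play_rows:
  targets:
    - {"x": -0.011, "y": 0, "z": -0.007, "yaw": 0}
    - {"x": -0.02, "y": 0, "z": -0.013, "yaw": 0}
    - {"x": -0.03, "y": 0, "z": -0.02, "yaw": 0}
    - {"x": -0.041, "y": 0, "z": -0.027, "yaw": 0}
    - {"x": -0.052, "y": 0, "z": -0.032, "yaw": 0}
    - {"x": -0.063, "y": 0, "z": -0.036, "yaw": 0}
    - {"x": -0.074, "y": 0, "z": -0.039, "yaw": 0}
    - {"x": -0.085, "y": 0, "z": -0.041, "yaw": 0}
    - {"x": -0.096, "y": 0, "z": -0.042, "yaw": 0}
    - {"x": -0.107, "y": 0, "z": -0.042, "yaw": 0}

```text
time: 12.62
ee_pos: [0.5233, 0.0268, 0.1298]
eef_rot: [0.002, 0.845, 0.535, 0.012]
force: [0.8, 0.4, 0.4]
width: -0.0
```

```bash
python3 -c "
from h import *
goto(bk(0,.18,.045),-25.2);s=tobk(telemetry.state()['ee_pos']);print(s)
im,C=snap('side','s7');im2,C2=snap('wrist','w7')
a=cv2.resize(im[130:290,230:390],(400,400),interpolation=2)
cv2.imwrite('pics/c7.png',np.hstack([a,im2[:,120:520]])[:,:,::-1])"
```

```text
{'t': 12.62, 'tcp': array([0.5233, 0.0268, 0.1298]), 'F': array([0.8, 0.4, 0.4]), 'w': -0.0, 'shift': array([ 0.1591, -0.0024,  0.0876]), 'ydeg': np.float64(-25.3), 'yaw': np.float64(-0.1), 'tilt': np.float64(1.41)}
[0.0006 0.0194 0.1298]
```

View pics/c7.png

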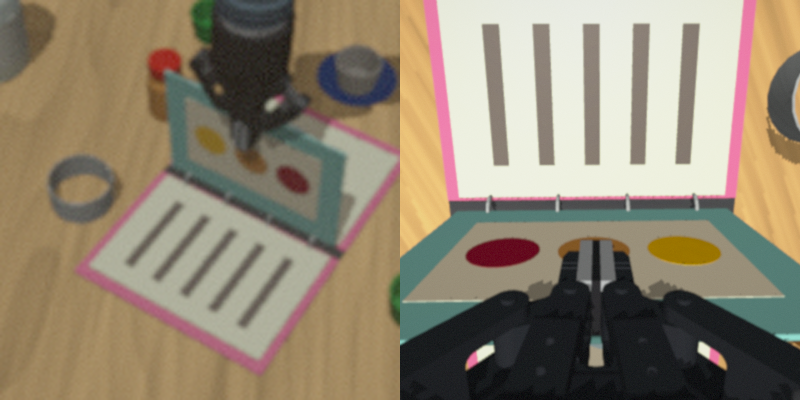

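The leaf is about upright with the fingertips behind it: printed face visible, finger at row 250. Contact force is almost zero. Carrying it over and down.

Call:
play_rows:
  targets:
    - {"x": -0.012, "y": 0, "z": 0.0, "yaw": 0}
    - {"x": -0.024, "y": 0, "z": 0.002, "yaw": 0}
    - {"x": -0.034, "y": 0, "z": 0.004, "yaw": 0}
    - {"x": -0.044, "y": 0, "z": 0.007, "yaw": 0}
    - {"x": -0.054, "y": 0, "z": 0.011, "yaw": 0}
    - {"x": -0.064, "y": 0, "z": 0.016, "yaw": 0}
    - {"x": -0.073, "y": 0, "z": 0.022, "yaw": 0}
    - {"x": -0.082, "y": 0, "z": 0.029, "yaw": 0}
    - {"x": -0.09, "y": 0, "z": 0.037, "yaw": 0}
    - {"x": -0.097, "y": 0, "z": 0.045, "yaw": 0}

```text
time: 13.98
ee_pos: [0.4816, -0.0624, 0.0823]
eef_rot: [0.002, 0.845, 0.534, 0.011]
force: [-0.2, -0.8, 0.7]
width: 0.003
```

```bash
python3 -c "
from h import *
goto(bk(0,.18,.045),-25.2);s=tobk(telemetry.state()['ee_pos']);print(s)
im,C=snap('side','s8');im2,C2=snap('wrist','w8')
a=cv2.resize(im[130:290,230:390],(400,400),interpolation=2)
cv2.imwrite('pics/c8.png',np.hstack([a,im2[:,120:520]])[:,:,::-1])"
```

```text
{'t': 13.97, 'tcp': array([ 0.4816, -0.0624,  0.0823]), 'F': array([-0.2, -0.8,  0.7]), 'w': 0.003, 'shift': array([ 0.2584, -0.0026,  0.0415]), 'ydeg': np.float64(-25.4), 'yaw': np.float64(-0.2), 'tilt': np.float64(1.31)}
[ 0.0008 -0.079   0.0823]
```

View pics/c8.png

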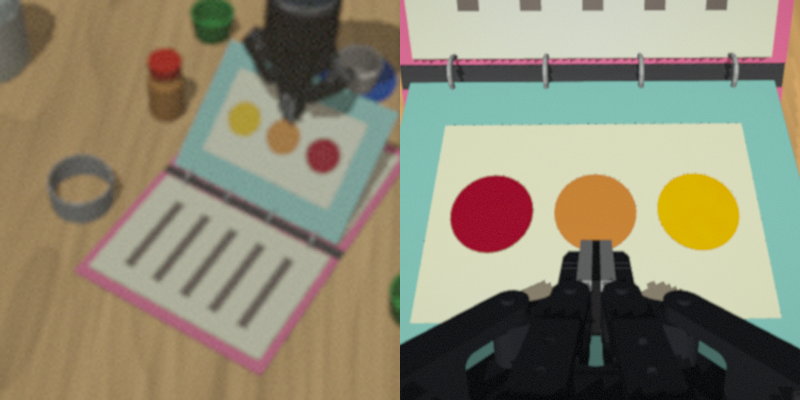

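The leaf now leans right at about 145°, with the fingertips on its top face at the orange dot. Pressing it down.

Call:
play_rows:
  targets:
    - {"x": -0.006, "y": 0, "z": 0.009, "yaw": 0}
    - {"x": -0.012, "y": 0, "z": 0.018, "yaw": 0}
    - {"x": -0.017, "y": 0, "z": 0.027, "yaw": 0}
    - {"x": -0.021, "y": 0, "z": 0.036, "yaw": 0}
    - {"x": -0.024, "y": 0, "z": 0.045, "yaw": 0}
    - {"x": -0.026, "y": 0, "z": 0.054, "yaw": 0}
    - {"x": -0.028, "y": 0, "z": 0.062, "yaw": 0}
    - {"x": -0.029, "y": 0, "z": 0.068, "yaw": 0}
    - {"x": -0.03, "y": 0, "z": 0.072, "yaw": 0}
    - {"x": -0.03, "y": 0, "z": 0.075, "yaw": 0}

```text
time: 15.32
ee_pos: [0.4692, -0.0892, 0.0089]
eef_rot: [-0.0, 0.846, 0.533, 0.01]
force: [-14.0, 2.5, 48.9]
width: 0.0
```

```bash
python3 -c "
from h import *
goto(bk(0,-.13,.005),-25.2);s=tobk(telemetry.state()['ee_pos']);print(s)"
```

```text
{'t': 15.32, 'tcp': array([ 0.4692, -0.0892,  0.0089]), 'F': array([-14. ,   2.5,  48.9]), 'w': 0.0, 'shift': array([-0.0215, -0.0009,  0.0035]), 'ydeg': np.float64(-25.5), 'yaw': np.float64(-0.3), 'tilt': np.float64(1.19)}
[ 0.001  -0.1086  0.0089]
```

The leaf is bottomed out: tip at z 0.009, with a firm press of 49 N through the fingertips. Lifting off to look.

Call:
play_rows:
  targets:
    - {"x": 0, "y": 0, "z": 0.0, "yaw": 0}
    - {"x": 0, "y": 0, "z": -0.02, "yaw": 0}
    - {"x": 0.0, "y": 0, "z": -0.05, "yaw": 0}
    - {"x": 0.02, "y": 0, "z": -0.1, "yaw": 0}
    - {"x": 0.05, "y": 0, "z": -0.15, "yaw": 0}
    - {"x": 0.09, "y": 0, "z": -0.2, "yaw": 0}
    - {"x": 0.13, "y": 0, "z": -0.25, "yaw": 0}
    - {"x": 0.15, "y": 0, "z": -0.25, "yaw": 0}
    - {"x": 0.15, "y": 0, "z": -0.25, "yaw": 0}

```text
time: 16.45
ee_pos: [0.5295, 0.0452, 0.261]
eef_rot: [-0.0, 0.845, 0.535, 0.01]
force: [0.1, -1.1, 0.2]
width: -0.0
```

```bash
python3 -c "
from h import *
goto(bk(0,-.13,.005),-25.2)
im,C=snap('side','s9');im2,C2=snap('wrist','w9')
a=cv2.resize(im[100:260,240:400],(400,400),interpolation=2)
cv2.imwrite('pics/c9.png',np.hstack([a,im2[:,120:520]])[:,:,::-1])"
```

```text
{'t': 16.45, 'tcp': array([0.5295, 0.0452, 0.261 ]), 'F': array([ 0.1, -1.1,  0.2]), 'w': -0.0, 'shift': array([-0.1731, -0.0006,  0.253 ]), 'ydeg': np.float64(-25.3), 'yaw': np.float64(-0.1), 'tilt': np.float64(1.16)}
```

View pics/c9.png

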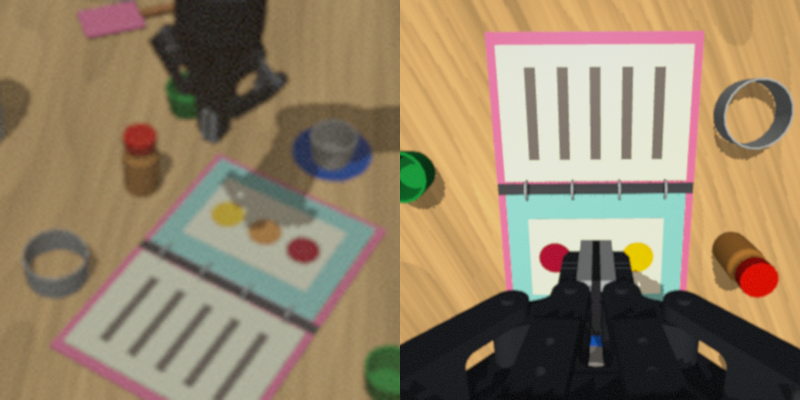

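The leaf lies on the right page and the pot on the coaster. I check the flatness by overlaying the predicted leaf edge.

```bash
python3 -c "
from h import *
C=cal('side');im=cv2.imread('pics/s9.png')
a=cv2.resize(im[140:230,300:410],None,fx=6,fy=6,interpolation=2)
for deg,col in((180,(0,0,255)),(173,(0,255,255))):
  t=np.radians(deg);q=[(proj('side',bk(x,.16*np.cos(t),.008+.16*np.sin(t)),C)-[300,140]+.4)*6 for x in(-.105,.105)]
  cv2.line(a,tuple(map(int,q[0])),tuple(map(int,q[1])),col,1)
for c,r,z,col in(((.407,-.216),.05,.001,(255,255,0)),((.410,-.206),.029,.039,(0,255,0))):
  cv2.polylines(a,[np.array([(proj('side',[c[0]+r*np.cos(t),c[1]+r*np.sin(t),z],C)-[300,140]+.4)*6 for t in np.linspace(0,6.28,30)]).astype(np.int32)],True,col,1)
cv2.imwrite('pics/c10.png',a)"
```

```text
(no output)
```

View pics/c10.png

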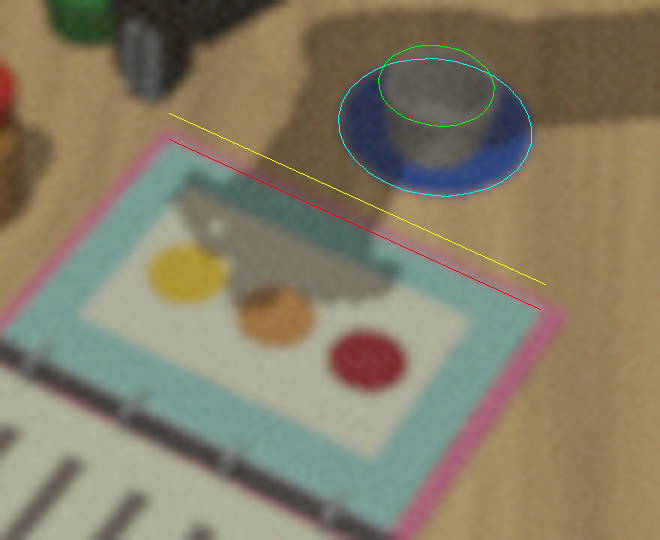

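The leaf edge matches the 180° line (red) and is well clear of the 173° line. The pot is upright, with its foot bottom near (437,165), inside the coaster's outline. The arm is clear, so I hand in.

```bash
python3 -c "
from h import *
print(order.close_job())"
```

```text
the job is handed in; nothing more can be done
None
```

The pot is standing on the blue coaster and the turquoise leaf is flat on the right page. I handed the job in at about 16.6 s.

- **Pot:** I slid it off the page with two fingertips spread behind it, without gripping or lifting it. My last measurement put its foot centre about 11 mm from the coaster's centre. That leaves the foot inside the edge by about 16 mm, assuming a foot radius of about 23 mm, which I estimated from the pictures. It looked upright in every picture I took. It may have rocked slightly on the 5 mm drop at the cover's edge; I could not see that closely.
- **Leaf:** I then pushed the leaf over the spine with shut fingertips and pressed it down. In the side view its free edge lay on the line for fully flat, well away from where a 7° gap would show. The fingertips stopped at z = 8.9 mm, which agrees with a flat leaf.
- **Forces:** The press peaked at about 49 N in the last reading, more than I intended but through the fingertips and below the 120 N wrist limit. I read no sign of the gripper's body pressing on anything.
- **Other things:** I moved nothing else as far as the pictures show, though I only looked and did not re-measure the jar, cutter and green pots. The measuring cup, shaker and spatula were not fully in the last views. One move was refused for a missing key and did nothing.

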